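# Load the reference plugs and key the detector collar home

### The job

Set up the detector calibration: first stand the red-capped reference plug in the port block marked with one white dot, then the blue-capped one in the block marked with two dots, each right down in its hole. Then fit the knurled collar over the detector spigot, turn it until its hidden keyways drop over the pins, push it fully home against the spring contact, and finish while still holding it pushed home: do not let go. Leave the green-capped plug, the handheld meter and the carton where they are.

Things in the scene. Friction and masses are not known exactly. Their poses are not given: they have to be found in the camera images.
- red_centre (a point): Loose upright cylinder, 22 mm in diameter and 76 mm tall, about 90 g, plain steel below with a bevelled foot (16 mm across), its top 22 mm coloured red. This point is its centre, half-way up (38 mm above its foot); z is its long axis.
- blue_centre (a point): Loose upright cylinder, 22 mm in diameter and 76 mm tall, about 90 g, plain steel below with a bevelled foot (16 mm across), its top 22 mm coloured blue. This point is its centre, half-way up (38 mm above its foot); z is its long axis.
- port1_floor (a point): Port block with ONE white dot on its top: fixed black block 56 x 56 mm, 24 mm high, with an upright round hole 28 mm in diameter and 16 mm deep, lightly chamfered. This point is the centre of the hole's flat floor, 8 mm above the table and 16 mm below the block's top (a seated plug's centre is 38 mm above it). The dots lie on the block's -x side of the hole.
- port2_floor (a point): Port block with TWO white dots on its top; otherwise the same as the one-dot block, and this is the same point of it. The two blocks may change places.
- collar_centre (a point): Loose round collar cap standing on the table, open side down: 48 mm tall, about 180 g. Upper 22 mm: knurled band 50 mm in diameter, closed on top, the place to grip. Below it the aluminium skirt, 47 mm in diameter, 26 mm high, with a 33 mm bore 26 mm deep from below. This point is the collar's centre, half-way up, 24 mm above its lower rim; z is its axis.
- collar_mouth (a point): Centre of the collar's open lower rim, 24 mm below collar_centre. Inside the bore, unseen, are three keyways 120 degrees apart at an untold angle, running its full depth; they drop over the pins within about 0.15 rad either way of the right angle.
- seat (a point): Detector housing: fixed grey box 120 x 120 mm with a round flat aluminium seat, 68 mm in diameter, on top. This point is the centre of the seat's face, 40 mm above the table. On it stands a fixed steel spigot, 30 mm in diameter, 24 mm tall, its tip tapered to 23 mm. With the collar fully home its lower rim meets the seat (collar centre 24 mm above this point).
- pins (a point): Point on the spigot's axis level with the tops of its three radial pins, 12 mm above the seat. The pins are 4.4 mm thick, 120 degrees apart at an untold angle, and reach 20.5 mm from the axis. Until the keyways meet them the collar's rim rests on them (collar centre 36 mm above the seat). Turning the collar through 120 degrees always finds the keyways.
- plunger (a joint): Brass spring contact, 10 mm across, in the middle of the spigot; its top stands 33 mm above the seat when free. 0 is free; it grows (m) as the collar's closed top presses it, to about 0.007 with the collar home. Touched only over the last 7 mm; pushes up with 1 N at first, 8 N at home, and lifts a released collar about 6 mm.
- green_centre (a point): Loose upright cylinder, 22 mm in diameter and 76 mm tall, about 90 g, plain steel below with a bevelled foot (16 mm across), its top 22 mm coloured green. This point is its centre, half-way up (38 mm above its foot); z is its long axis. A spare, not needed: leave alone.
- meter_centre (a point): Yellow handheld meter lying flat, 75 x 150 x 36 mm; this point is its centre. Leave alone.
- carton_centre (a point): Small cardboard carton, 80 x 110 x 45 mm; this point is its centre. Leave alone.
Things that resemble listed ones, but are neither listed nor needed, are in the scene too. Leave any purple look-alike of the part that bears red_centre alone.

How it is judged (in metres and radians):
On the way, in this order (a step that is already met when the one before it is completed fails the run):
1. the red-capped plug stands in the one-dot port, the blue one not yet in its own (horizontal distance between red_centre and port1_floor below 0.006 m and z of red_centre in the frame of port1_floor below 0.0405 m and angle between red_centre's own z axis and vertical below 0.12 rad and not (horizontal distance between blue_centre and port2_floor below 0.006 m and z of blue_centre in the frame of port2_floor below 0.0405 m and angle between blue_centre's own z axis and vertical below 0.12 rad)), for 0.2 s.
2. the blue-capped plug stands in the two-dot port, the red one still in its own (horizontal distance between red_centre and port1_floor below 0.006 m and z of red_centre in the frame of port1_floor below 0.0405 m and angle between each of red_centre, blue_centre's own z axis and vertical below 0.12 rad and horizontal distance between blue_centre and port2_floor below 0.006 m and z of blue_centre in the frame of port2_floor below 0.0405 m), for 0.2 s.
3. the collar's keyways have dropped over the pins (all of step 2 and horizontal distance between collar_centre and seat below 0.004 m and z of collar_centre in the frame of seat below 0.0315 m and angle between collar_centre's own z axis and vertical below 0.1 rad), for 0.1 s.
At the end, for the whole second after the job is handed in: Red plug in the one-dot and blue plug in the two-dot port (6 mm of the axis, 2.5 mm of the floor, 7 deg of upright); collar keyed and home (2.5 mm of the seat, 4 mm of its axis, 6 deg), spring contact pressed 4 mm or more, and the gripper still bearing on the collar with over 3 N (all of step 2 and horizontal distance between collar_centre and seat below 0.004 m and z of collar_centre in the frame of seat below 0.0265 m and angle between collar_centre's own z axis and vertical below 0.1 rad and value of joint plunger above 0.004 m and contact force between the fingers and collar above 3 N); the arm keeps its last pose, push and grip.
It fails at once if the green-capped spare is moved by more than 30 mm (distance of green_centre from where it was at the start of the episode above 0.03 m).
It fails at once if the handheld meter is moved by more than 30 mm (distance of meter_centre from where it was at the start of the episode above 0.03 m).
It fails at once if the carton is moved by more than 30 mm (distance of carton_centre from where it was at the start of the episode above 0.03 m).
It also fails if it takes over 72 s, if anything falls off the work surface, if the arm or the gripper's body presses on something with over 40 N, if the wrist force passes 120 N, or if a joint passes its speed limit or range.

### The arm

A 6-joint arm with a two-finger parallel gripper is mounted at the origin on the work surface. World frame = base frame: x ahead of the robot, y to its left, z up, the work surface at z = 0. Lengths are in mm, angles in degrees, forces in N, time in s.
With the tool pointing down it reaches from about 300 to 850 mm from the base axis. Payload 4.2 kg.
Tool frame: the origin (TCP) lies at the very end of the fingers, on their centre line; the grasp point (between the pads) lies 19 mm behind it; z points along the fingers, y is the direction in which the jaws open and shut (so a half turn about z gives the same grasp; the last joint's range is limited). The gripper opens to 91 mm and grips with 3 to 60 N. Pads are 32 mm wide; open, the fingers measure 118 mm over their backs; the gripper's body (76 mm by 178 mm) begins 60 mm behind the grasp point.
Start: joints at [-65.317, 18.312, 89.639, -0, 72.044, -1.146], TCP at [250.525, -517.572, 213.976] pointing down, gripper open.
Joint ranges: [-177.97, 177.97], [-48.28, 115.42], [12.27, 149.76], [-77.06, 257.06], [2.81, 150.46], [-146.56, 146.56]. Speed limits (degrees/s): [147.25, 147.25, 180, 180, 180, 180].

### API

Orientations are given as [roll, pitch, yaw] about the fixed x, y, z axes, in that order (R = Rz(yaw) Ry(pitch) Rx(roll)).
In Python, from workcell import env gives the robot as it stands. The module is installed in compiled form; this text tells all that it offers.
- The arm moves only by the tool arm_command, never from a script. Its argument "targets" is a list of rows, each a list of 5 numbers: the closure, from 0 (fully open) to 1 (shut), then the shift along the tool's x, y, z each as a share of 50 cm, from -1 to 1, then the turn about the tool's z as a share of pi/4 rad, from -1 to 1. A call has 1 to 8 rows; each row is the pose to reach, as a shift and turn from the pose measured when the call began, along the tool's axes at that moment; what a row does not reach only later rows make up. A row lasts 1/12 s, in which the tool goes at most 41.7 mm and 7.16 degrees, less where a joint would pass 70% of its speed; a pose out of reach is approached as far as the arm can. A call with a number of a shift or a turn outside -1 to 1 is refused whole. A call with a gripper value outside its range is refused whole. The fingers move at their own pace and stop on an object; "squeeze" is the grip in N (left out, the last holds). Time passes only in rows, so rows that repeat a pose let the fingers close. It gives the time, the measured TCP pose, the force and the opening at its end, in the units of the state.
- env.state(): the state, without advancing time (a new reading comes with each control period).
- env.grab_frame(name): name is "scene" or "top" or "wrist"; returns the picture (420x560x3 uint8, red, green, blue); there is no depth.
- env.camera_params(name): a dict with "camera_matrix" (3x3 intrinsics, pixels), "dist_coeffs" ([k1, k2, p1, p2, k3] as OpenCV has them; the pictures are not rectified), "R" (3x3) and "t" (3): a world point X has camera coordinates R X + t; the wrist camera has in their place "hand_eye" (4x4, takes a point from camera to tool coordinates, whose origin is the TCP and whose axes are the flange's). Camera axes: x right, y down, z forward; pixel columns grow to the right and rows downward; lengths in mm; the calibration is good to about 2 mm. A picture is of the moment at which its call begins: read the wrist's pose just before it. camera_params takes no time and is no camera call.
- env.job_done(): hands the job in, once; it reports no verdict.
The state is a dict: "time_s": time; "qpos": joint angles; "qvel": joint speeds; "effort": joint torques, N m; "ee_pos": TCP position; "ee_rot": TCP orientation; "force": force on the tool from outside, world axes, zero at the start; "torque": the same for the moment, N m; "gripper_width": finger opening in mm.
Only numpy, scipy, OpenCV 4.12 (cv2) and the standard library are available. Lean on these libraries where they do the work, as an engineer would, in place of code of your own. Each camera call takes 0.05 s, during which the arm holds its last target.

## Working session

There is one attempt and no reset: what is moved stays moved. The work goes in short steps, Python scripts to look and compute and a tool call to move; the robot and the scene stay as the last step left them, time stands still between calls to the robot, and variables do not carry over. Pictures are saved under pics/ and viewed, and the job is handed in when it is done.

Besides the shell and the picture viewer there is one more tool, called after ">>>" by a JSON object that holds its "op" and its "data", one argument or row to a line. arm_command: Moves the arm, as the interface text tells. Shift numbers are shares of 50 cm and turn numbers shares of pi/4 rad, none past 1 either way. Its arguments: {"type":"object","properties":{"targets":{"type":"array"},"squeeze":{"type":"number"}},"required":["targets"]}

```bash
mkdir -p pics; python3 - <<'E'
from workcell import env
import cv2
print(env.state())
for n in ["scene","top","wrist"]:
    print(n,env.camera_params(n))
    cv2.imwrite(f"pics/{n}0.png",env.grab_frame(n)[:,:,::-1])
E
```

```text
{'time_s': 0.0, 'qpos': array([-6.53191126e+01,  1.83512158e+01,  8.97080625e+01,  9.37564714e-05,
        7.20427388e+01, -1.14647306e+00]), 'qvel': array([-0.05185989, -0.04063629,  0.04361914,  0.1039737 , -0.01089661,
       -0.05382075]), 'effort': array([ 7.28920968e-04, -4.12468421e+01, -2.31972885e+01,  7.27319601e-02,
        4.57161048e-02, -1.52920456e-04]), 'ee_pos': array([ 250.2862628 , -517.09791309,  213.11331701]), 'ee_rot': array([-1.79898005e+02, -2.13031861e-03,  2.58273296e+01]), 'force': array([ 0.47791125, -0.36564544,  0.02474681]), 'torque': array([0.04331323, 0.01936331, 0.01784561]), 'gripper_width': 91.14024509625318}
scene {'camera_matrix': array([[476.10727358,   0.        , 282.5751837 ],
       [  0.        , 476.10727358, 202.7542766 ],
       [  0.        ,   0.        ,   1.        ]]), 'dist_coeffs': array([0.02496237, 0.        , 0.        , 0.        , 0.        ]), 'R': array([[-0.19384633,  0.98079576,  0.0215237 ],
       [ 0.52714912,  0.1226399 , -0.84087648],
       [-0.82736776, -0.15165462, -0.54079892]]), 't': array([  73.20539613, -249.
[... 460 characters left out ...]
-9.87415471e-01]]), 't': array([  59.9469246 ,  589.13024286, 1007.65887359])}
wrist {'camera_matrix': array([[314.63033484,   0.        , 278.75128353],
       [  0.        , 314.63033484, 215.39351856],
       [  0.        ,   0.        ,   1.        ]]), 'dist_coeffs': array([-0.02841715,  0.        ,  0.        ,  0.        ,  0.        ]), 'hand_eye': array([[ 2.39686576e-04, -9.67684678e-01, -2.52163255e-01,
         7.16337015e+01],
       [ 9.99999479e-01,  4.82267319e-04, -9.00195568e-04,
        -9.62799812e-01],
       [ 9.92715555e-04, -2.52162907e-01,  9.67684289e-01,
        -1.69228950e+02],
       [ 0.00000000e+00,  0.00000000e+00,  0.00000000e+00,
         1.00000000e+00]])}
```

View pics/top0.png

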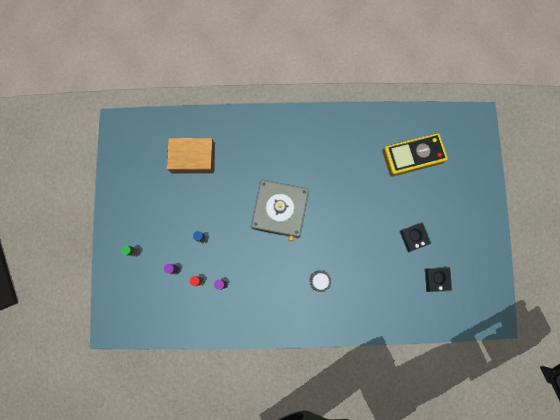

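View pics/scene0.png

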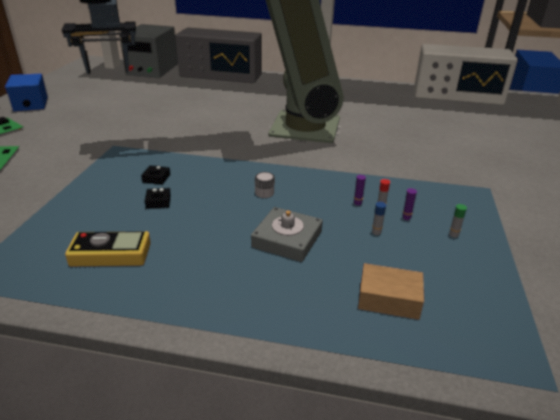

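View pics/wrist0.png

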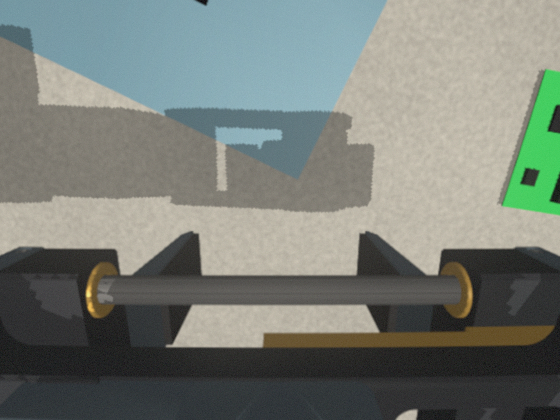

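```bash
cat > h.py <<'E'
import numpy as np,cv2
from workcell import env
from scipy.spatial.transform import Rotation as Ro
def ray(name,uv,st=None):
    p=env.camera_params(name)
    n=cv2.undistortPoints(np.array([[uv]],float),p["camera_matrix"],p["dist_coeffs"])[0,0]
    d=np.array([n[0],n[1],1.])
    if name!="wrist":
        R,t=p["R"],p["t"]; return -R.T@t, R.T@d
    H=p["hand_eye"]; Rt=Ro.from_euler("xyz",st["ee_rot"],degrees=True).as_matrix()
    return Rt@H[:3,3]+st["ee_pos"], Rt@H[:3,:3]@d
def onz(name,uv,z,st=None):
    o,d=ray(name,uv,st); return o+d*(z-o[2])/d[2]
def proj(name,X,st=None):
    p=env.camera_params(name); X=np.atleast_2d(X).astype(float)
    if name!="wrist": R,t=p["R"],p["t"]
    else:
        H=p["hand_eye"]; Rt=Ro.from_euler("xyz",st["ee_rot"],degrees=True).as_matrix()
        Rw=Rt@H[:3,:3]; o=Rt@H[:3,3]+st["ee_pos"]; R=Rw.T; t=-R@o
    return cv2.projectPoints(X,cv2.Rodrigues(R)[0],t,p["camera_matrix"],p["dist_coeffs"])[0][:,0]
def mask(rgb,lo,hi):
    h=cv2.cvtColor(rgb,cv2.COLOR_RGB2HSV); return cv2.inRange(h,np.array(lo),np.array(hi))
def blobs(m,amin=8):
    n,l,s,c=cv2.connectedComponentsWithStats(m)
    return [(c[i].round(1).tolist(),s[i].tolist()) for i in range(1,n) if s[i,4]>=amin]
def shift(st,goal,yaw=None):
    """shares for arm move to TCP goal"""
    Rt=Ro.from_euler("xyz",st["ee_rot"],degrees=True).as_matrix()
    return Rt.T@(np.array(goal)-st["ee_pos"])/500
E
python3 - <<'E'
from h import *
im=cv2.imread("pics/top0.png")
c=cv2.resize(im[210:310,380:480],None,fx=4,fy=4,interpolation=cv2.INTER_CUBIC)
d=cv2.resize(im[220:300,110:240],None,fx=3,fy=3,interpolation=cv2.INTER_CUBIC)
o=np.zeros((400,800,3),np.uint8);o[:400,:400]=c;o[:240,400:790]=d
cv2.imwrite("pics/c0.png",o)
rgb=im[:,:,::-1].copy()
for n,lo,hi in [("red",(0,150,80),(6,255,255)),("blue",(108,150,60),(122,255,255)),("green",(50,150,60),(75,255,255)),("purple",(135,100,50),(160,255,255))]:
    for b in blobs(mask(rgb,lo,hi)): print(n,b,onz("top",b[0],70).round())
for n,uv,z in [("port2",(415,236),24),("port1",(439,278),24),("collar",(320,281),48),("spigot",(280,206),70),("seat",(280,208),40),("meter",(416,154),36),("carton",(191,155),45)]:
    print(n,onz("top",uv,z).round())
E
```

```text
red ([439.4, 154.5], [437, 153, 5, 4, 17]) [ 726. -334.   70.]
red ([194.6, 280.4], [190, 276, 10, 10, 78]) [439. 253.  70.]
blue ([198.0, 235.8], [194, 232, 9, 9, 57]) [542. 245.  70.]
green ([125.9, 249.6], [122, 245, 9, 10, 69]) [512. 416.  70.]
purple ([168.6, 268.0], [164, 264, 10, 9, 80]) [468. 314.  70.]
purple ([218.8, 284.1], [214, 280, 10, 9, 78]) [430. 197.  70.]
port2 [ 535. -273.   24.]
port1 [ 431. -326.   24.]
collar [432. -35.  48.]
spigot [607.  54.  70.]
seat [608.  54.  40.]
meter [ 738. -287.   36.]
carton [744. 270.  45.]
```

View pics/c0.png

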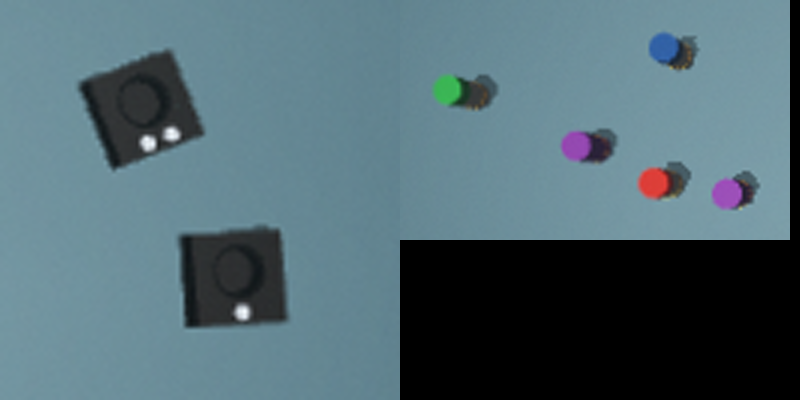

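>>> {"op": "arm_command", "data": {
  "targets": [
    [0.4, 0.45, -0.19, 0.03, 0],
    [0.4, 0.45, -0.19, 0.03, 0],
    [0.4, 0.45, -0.19, 0.03, 0],
    [0.4, 0.45, -0.19, 0.03, 0],
    [0.4, 0.45, -0.19, 0.03, 0],
    [0.4, 0.45, -0.19, 0.03, 0],
    [0.4, 0.45, -0.19, 0.03, 0],
    [0.4, 0.45, -0.19, 0.03, 0]
  ],
  "squeeze": 20
}}

```text
time_s: 0.82
ee_pos: [412.2, -332.3, 198.1]
ee_rot: [-179.9, 0.0, 26.0]
force: [0.0, 0.2, -0.9]
gripper_width: 54.6
```

```bash
python3 - <<'E'
from h import *
st=env.state(); print(st["ee_pos"],st["ee_rot"],st["qvel"].round(1),st["gripper_width"])
im=env.grab_frame("wrist"); cv2.imwrite("pics/w1.png",im[:,:,::-1])
print(proj("wrist",[[431,-326,24],[535,-273,24]],st))
E
```

```text
[ 412.21020296 -332.29064586  198.12001193] [-1.79891943e+02  3.86733351e-02  2.60494087e+01] [-3.1 -0.  -0.5 -0.8  0.1 -0.3] 54.60494767057507
[[282.59323718 182.26261797]
 [281.02908737  67.6033817 ]]
```

View pics/w1.png

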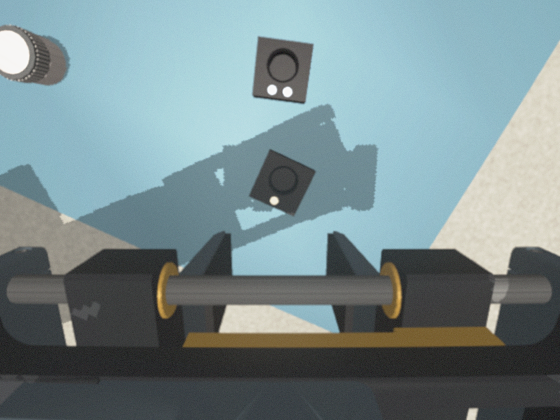

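```bash
cat > st1.txt <<'E'
E
python3 - <<'E'
from h import *
st=env.state()
st["ee_pos"]=np.array([412.21,-332.29,198.12]);st["ee_rot"]=np.array([-179.892,.0387,26.049])
im=cv2.imread("pics/w1.png");g=cv2.cvtColor(im,cv2.COLOR_BGR2GRAY)
a=cv2.resize(g[145:220,245:320],None,fx=5,fy=5,interpolation=cv2.INTER_CUBIC)
b=cv2.resize(g[30:105,245:320],None,fx=5,fy=5,interpolation=cv2.INTER_CUBIC)
o=np.hstack([a,b]); o=np.clip(o.astype(float)*2.5,0,255).astype(np.uint8)
cv2.imwrite("pics/c1.png",o)
for nm,x,oy in (("p1",a,145),("p2",b,30)):
    x=np.clip(x.astype(float)*2.5,0,255).astype(np.uint8)
    c=cv2.HoughCircles(x,cv2.HOUGH_GRADIENT,1,100,param1=60,param2=15,minRadius=50,maxRadius=90)
    if c is not None:
        for q in c[0]:
            uv=(q[0]/5+245-.4,q[1]/5+oy-.4); print(nm,uv,q[2]/5,onz("wrist",uv,24,st).round(1))
E
```

```text
p1 (np.float32(283.1), np.float32(180.1)) 15.08 [ 433.4 -325.4   24. ]
p1 (np.float32(265.30002), np.float32(162.1)) 13.9800005 [ 442.5 -299.5   24. ]
p2 (np.float32(282.7), np.float32(65.299995)) 16.78 [ 537.7 -273.6   24. ]
```

View pics/c1.png

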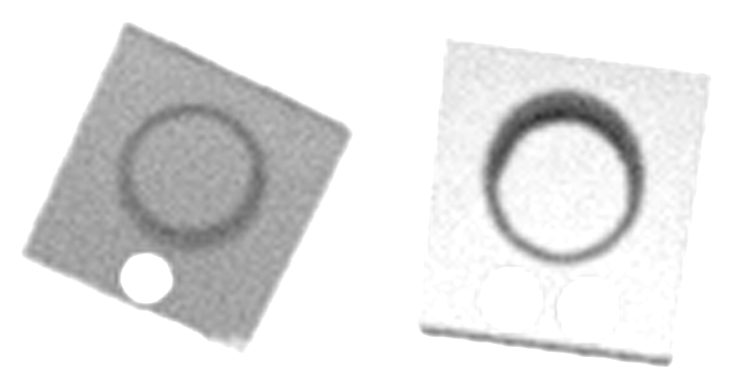

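>>> {"op": "arm_command", "data": {
  "targets": [
    [0.4, 0.3, -0.6, 0, -0.9],
    [0.4, 0.3, -0.6, 0, -0.9],
    [0.4, 0.3, -0.6, 0, -0.9],
    [0.4, 0.3, -0.6, 0, -0.9],
    [0.4, 0.3, -0.6, 0, -0.9],
    [0.4, 0.3, -0.6, 0, -0.9],
    [0.4, 0.3, -0.6, 0, -0.9],
    [0.4, 0.3, -0.6, 0, -0.9]
  ]
}}

```text
time_s: 1.53
ee_pos: [414.8, -0.2, 198.9]
ee_rot: [-180.0, -0.0, 66.3]
force: [0.3, -0.4, -0.4]
gripper_width: 54.8
```

```bash
python3 - <<'E'
from h import *
st=env.state(); print(st["ee_pos"],st["ee_rot"]); print(shift(st,[417,180,190]))
E
```

```text
[ 4.14838764e+02 -1.94781057e-01  1.98877513e+02] [-1.79962867e+02 -6.84005723e-03  6.62567900e+01]
[ 0.33162417 -0.14113843  0.01788609]
```

>>> {"op": "arm_command", "data": {
  "targets": [
    [0.4, 0.33, -0.14, 0.02, -0.12],
    [0.4, 0.33, -0.14, 0.02, -0.12],
    [0.4, 0.33, -0.14, 0.02, -0.12],
    [0.4, 0.33, -0.14, 0.02, -0.12],
    [0.4, 0.33, -0.14, 0.02, -0.12],
    [0.4, 0.33, -0.14, 0.02, -0.12],
    [0.4, 0.33, -0.14, 0.02, -0.12]
  ]
}}

```text
time_s: 2.12
ee_pos: [417.5, 178.2, 188.8]
ee_rot: [-180.0, 0.1, 71.7]
force: [0.5, 0.2, 0.4]
gripper_width: 54.7
```

```bash
python3 - <<'E'
from h import *
st=env.state(); print(st["ee_pos"],st["ee_rot"],st["qvel"].round(1))
im=env.grab_frame("wrist"); cv2.imwrite("pics/w2.png",im[:,:,::-1])
for n,lo,hi in [("red",(0,150,80),(6,255,255)),("blue",(106,150,60),(122,255,255)),("green",(50,150,60),(75,255,255)),("purple",(135,100,50),(160,255,255))]:
    for b in blobs(mask(im,lo,hi),50): print(n,b,onz("wrist",b[0],73,st).round())
E
```

```text
[417.51857002 178.15792811 188.75757942] [-1.79967534e+02  5.55668300e-02  7.16604500e+01] [-1.8 -0.8  0.8 -0.1  0.1  0. ]
red ([274.6, 124.9], [263, 113, 24, 25, 468]) [439. 255.  73.]
blue ([391.0, 94.5], [378, 81, 27, 28, 567]) [541. 248.  73.]
purple ([284.4, 46.2], [272, 27, 27, 41, 827]) [466. 312.  73.]
purple ([284.8, 187.4], [273, 172, 24, 29, 495]) [430. 200.  73.]
```

View pics/w2.png

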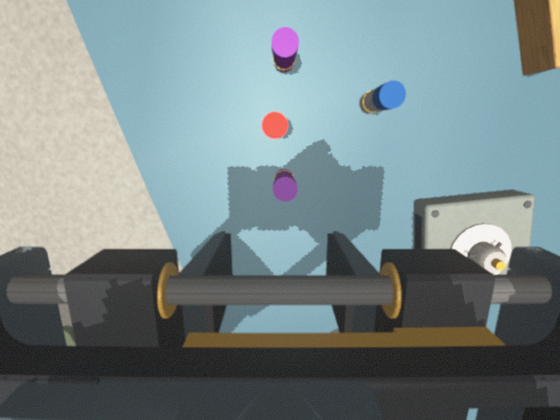

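>>> {"op": "arm_command", "data": {
  "targets": [
    [0.4, 0.157, -0.007, 0.1, 0],
    [0.4, 0.157, -0.007, 0.1, 0],
    [0.4, 0.157, -0.007, 0.1, 0],
    [0.4, 0.157, -0.007, 0.12, 0],
    [0.4, 0.157, -0.007, 0.22, 0],
    [0.4, 0.157, -0.007, 0.28, 0],
    [0.4, 0.157, -0.007, 0.318, 0],
    [0.4, 0.157, -0.007, 0.318, 0]
  ]
}}

```text
time_s: 2.83
ee_pos: [435.8, 249.0, 26.3]
ee_rot: [-179.6, 0.5, 71.5]
force: [-1.1, -0.8, 0.2]
gripper_width: 54.4
```

```bash
python3 - <<'E'
from h import *
st=env.state(); print(st["ee_pos"],st["ee_rot"],st["qvel"].round(1)); print(shift(st,[439,254,30]))
im=env.grab_frame("wrist"); cv2.imwrite("pics/w3.png",im[:,:,::-1])
E
```

```text
[435.80918862 248.99716514  26.32819591] [-179.61688193    0.4842352    71.46625579] [ 0.4 -3.3 -4.4  0.2  3.5  0.1]
[ 0.01145275  0.0028204  -0.00745969]
```

View pics/w3.png

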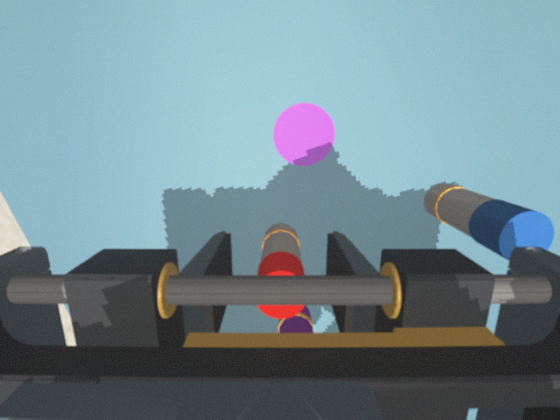

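>>> {"op": "arm_command", "data": {
  "targets": [
    [0.4, 0.011, 0.003, -0.007, 0],
    [0.6, 0.011, 0.003, -0.007, 0],
    [1, 0.011, 0.003, -0.007, 0],
    [1, 0.011, 0.003, -0.007, 0],
    [1, 0.011, 0.003, -0.007, 0],
    [1, 0.011, 0.003, -0.007, 0],
    [1, 0.011, 0.003, -0.007, 0],
    [1, 0.011, 0.003, -0.007, 0]
  ],
  "squeeze": 30
}}

```text
time_s: 3.55
ee_pos: [440.9, 255.1, 32.5]
ee_rot: [-179.8, 0.3, 71.5]
force: [-0.9, -0.6, 3.7]
gripper_width: 21.2
```

```bash
python3 - <<'E'
from h import *
st=env.state(); print(st["ee_pos"],st["ee_rot"],st["gripper_width"])
E
```

```text
[440.92108734 255.13070837  32.50798182] [-179.82195329    0.25753123   71.47786475] 21.167126784430216
```

>>> {"op": "arm_command", "data": {
  "targets": [
    [1, 0, 0, -0.08, 0],
    [1, 0, 0, -0.16, 0],
    [1, 0, 0, -0.24, 0],
    [1, -0.08, 0.025, -0.24, 0],
    [1, -0.16, 0.05, -0.24, 0],
    [1, -0.24, 0.075, -0.24, 0],
    [1, -0.32, 0.1, -0.24, 0],
    [1, -0.4, 0.125, -0.24, 0]
  ]
}}

```text
time_s: 4.22
ee_pos: [436.4, 45.7, 153.0]
ee_rot: [-179.8, 0.3, 71.5]
force: [0.8, -0.9, -0.9]
gripper_width: 21.5
```

```bash
python3 - <<'E'
from h import *
st=env.state(); print(st["ee_pos"],st["ee_rot"],st["gripper_width"]); print(shift(st,[433,-325.5,150]))
E
```

```text
[436.40871336  45.65684104 153.04683293] [-179.80986488    0.26616811   71.54649643] 21.484911585885758
[-0.70626656  0.22853121  0.0086164 ]
```

>>> {"op": "arm_command", "data": {
  "targets": [
    [1, -0.08, 0.026, 0, 0],
    [1, -0.16, 0.052, 0, 0],
    [1, -0.24, 0.078, 0, 0],
    [1, -0.32, 0.104, 0, 0],
    [1, -0.4, 0.13, 0, 0],
    [1, -0.48, 0.155, 0, 0],
    [1, -0.56, 0.18, 0, 0],
    [1, -0.64, 0.207, 0, 0]
  ]
}}

```text
time_s: 4.88
ee_pos: [432.4, -287.9, 153.8]
ee_rot: [-179.8, 0.2, 71.5]
force: [0.9, 0.8, -0.7]
gripper_width: 21.3
```

```bash
python3 - <<'E'
from h import *
st=env.state(); print(st["ee_pos"],st["ee_rot"],st["gripper_width"]); print(shift(st,[433,-325.5,90]))
E
```

```text
[ 432.36800789 -287.86695418  153.78561195] [-179.75910884    0.24210068   71.52170776] 21.31862150119246
[-0.07044537  0.02559144  0.12776356]
```

>>> {"op": "arm_command", "data": {
  "targets": [
    [1, -0.04, 0.015, 0.04, 0],
    [1, -0.07, 0.025, 0.1, 0],
    [1, -0.07, 0.025, 0.128, 0],
    [1, -0.07, 0.025, 0.128, 0],
    [1, -0.07, 0.025, 0.128, 0]
  ]
}}

```text
time_s: 5.3
ee_pos: [432.1, -324.7, 89.0]
ee_rot: [-179.6, 0.2, 71.5]
force: [0.2, -1.1, -0.4]
gripper_width: 21.3
```

```bash
python3 - <<'E'
from h import *
st=env.state(); print(st["ee_pos"],st["ee_rot"],st["gripper_width"]); print(shift(st,[433,-325.5,40]))
im=env.grab_frame("wrist"); cv2.imwrite("pics/w4.png",im[:,:,::-1])
print(proj("wrist",[[433,-325.5,24]],st))
E
```

```text
[ 432.11905203 -324.69770813   88.98290252] [-1.79605743e+02  1.76611587e-01  7.15027312e+01] 21.336525728841394
[-0.00066073  0.00285401  0.09795099]
[[281.11179659 229.7394355 ]]
```

View pics/w4.png

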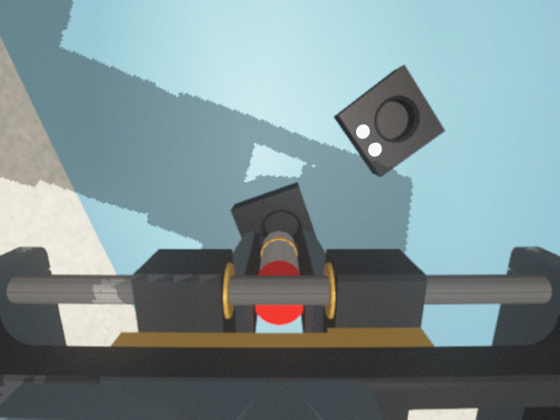

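>>> {"op": "arm_command", "data": {
  "targets": [
    [1, 0, 0.003, 0.03, 0],
    [1, 0, 0.003, 0.05, 0],
    [1, 0, 0.003, 0.065, 0],
    [1, 0, 0.003, 0.08, 0],
    [1, 0, 0.003, 0.09, 0],
    [1, 0, 0.003, 0.098, 0],
    [1, 0, 0.003, 0.098, 0],
    [1, 0, 0.003, 0.098, 0]
  ]
}}

```text
time_s: 6.02
ee_pos: [434.3, -325.7, 41.3]
ee_rot: [-179.8, 0.2, 71.5]
force: [-0.2, 0.1, -1.1]
gripper_width: 21.5
```

```bash
python3 - <<'E'
from h import *
st=env.state(); print(st["ee_pos"],st["ee_rot"],st["gripper_width"]); print(shift(st,[433,-325.5,40]))
im=env.grab_frame("wrist"); cv2.imwrite("pics/w5.png",im[:,:,::-1])
E
```

```text
[ 434.25907985 -325.6798005    41.25318132] [-179.77103468    0.23589158   71.53334869] 21.46290318499918
[-0.00044623 -0.00249236  0.0025182 ]
```

View pics/w5.png

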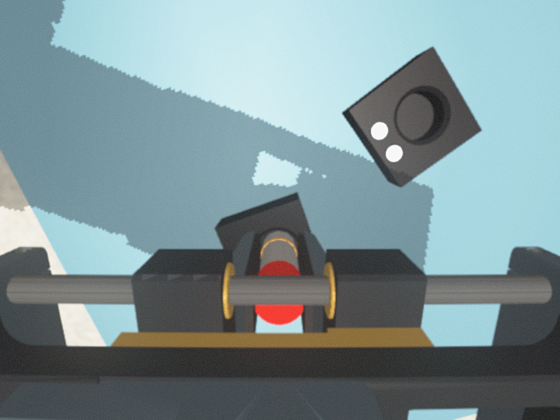

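>>> {"op": "arm_command", "data": {
  "targets": [
    [1, 0, -0.001, 0.006, 0],
    [1, 0, -0.001, 0.006, 0],
    [0.5, 0, -0.001, 0.004, 0],
    [0.5, 0, -0.001, 0.002, 0],
    [0.5, 0, -0.001, 0.002, 0],
    [0.5, 0, -0.001, 0.002, 0],
    [0.5, 0, -0.001, -0.06, 0],
    [0.5, 0, -0.001, -0.14, 0]
  ]
}}

```text
time_s: 6.73
ee_pos: [431.9, -323.7, 108.8]
ee_rot: [-179.3, 0.1, 71.5]
force: [1.3, -1.8, 0.1]
gripper_width: 45.4
```

```bash
python3 - <<'E'
from h import *
st=env.state(); print(st["ee_pos"],st["ee_rot"],st["gripper_width"],st["force"])
print(shift(st,[530,-80,180]))
im=env.grab_frame("wrist"); cv2.imwrite("pics/w6.png",im[:,:,::-1])
E
```

```text
[ 431.9358864  -323.659995    108.79764184] [-1.79290152e+02  6.97370343e-02  7.15358151e+01] 45.409036555964555 [ 1.30404329 -1.76254784  0.10503945]
[ 0.52417605  0.02991734 -0.14342447]
```

View pics/w6.png

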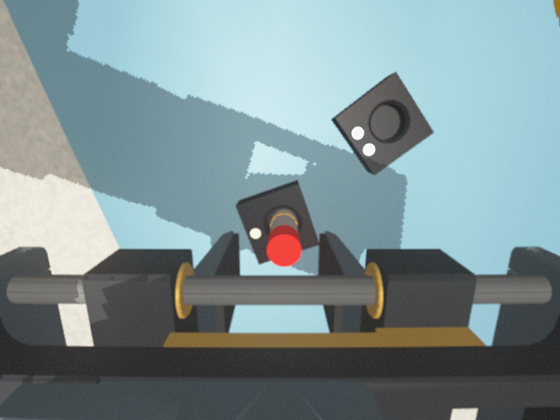

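```bash
python3 - <<'E'
from h import *
st=env.state(); 
print(proj("wrist",[[433,-325.5,84],[433,-325.5,100]],st))
im=cv2.imread("pics/w6.png")[:,:,::-1].copy()
print(blobs(mask(im,(0,150,80),(6,255,255)),50))
E
```

```text
[[272.38278783 241.19617569]
 [272.02810613 249.7089165 ]]
[([283.6, 246.0], [266, 226, 36, 40, 1094])]
```

```bash
python3 - <<'E'
from h import *
st=env.state(); print(st["ee_pos"],st["ee_rot"],st["qvel"].round(1))
im=env.grab_frame("wrist"); cv2.imwrite("pics/w7.png",im[:,:,::-1])
print(proj("wrist",[[433,-325.5,84],[433,-325.5,24],[537.5,-273.5,24]],st))
print(blobs(mask(im,(0,150,80),(6,255,255)),50))
t=env.grab_frame("top");print([(b,onz("top",b[0],82)) for b in blobs(mask(t,(0,150,80),(6,255,255)),20)])
b,g=im[:,:,::-1],0
cv2.imwrite("pics/c7.png",cv2.resize(b[170:290,200:320],None,fx=5,fy=5))
E
```

```text
[ 437.04452138 -327.53949739  118.66134529] [179.68542298   0.42456421  71.53156804] [ -0.1   0.3  -1.2   0.1 -11.7   0.1]
[[272.38705141 241.19708589]
 [273.36050669 217.83826677]
 [375.47676192 119.16175095]]
[([273.8, 238.1], [258, 219, 33, 38, 999])]
[(([448.2, 276.3], [444, 272, 10, 10, 78]), array([ 433.77565386, -327.98138561,   82.        ]))]
```

View pics/c7.png

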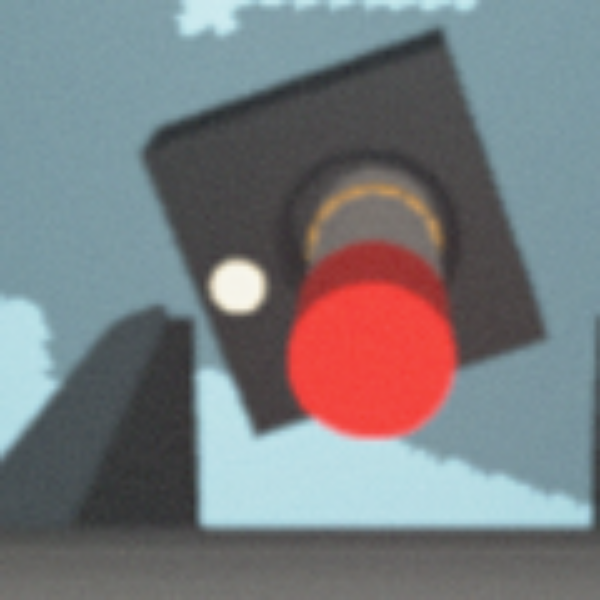

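View pics/w7.png

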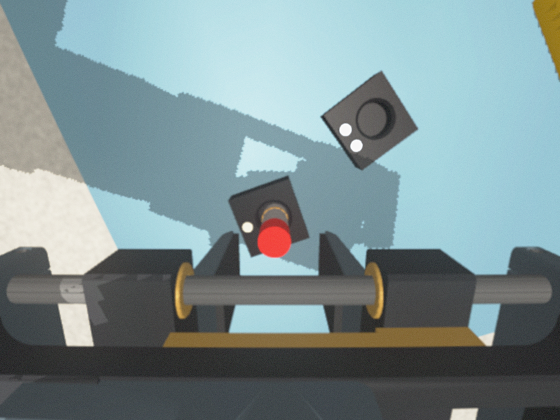

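>>> {"op": "arm_command", "data": {
  "targets": [
    [0.5, 0.08, -0.013, -0.08, 0],
    [0.5, 0.16, -0.026, -0.13, 0],
    [0.5, 0.24, -0.04, -0.13, 0],
    [0.5, 0.32, -0.053, -0.13, 0],
    [0.5, 0.4, -0.067, -0.13, 0],
    [0.5, 0.48, -0.08, -0.13, 0],
    [0.5, 0.56, -0.094, -0.13, 0],
    [0.5, 0.64, -0.107, -0.13, 0]
  ]
}}

```text
time_s: 7.55
ee_pos: [483.7, -16.1, 175.8]
ee_rot: [180.0, 0.4, 71.5]
force: [0.7, 0.0, -0.0]
gripper_width: 45.5
```

```bash
python3 - <<'E'
from h import *
st=env.state(); print(st["ee_pos"],st["ee_rot"],st["gripper_width"],st["force"])
print(shift(st,[517,177,180]))
E
```

```text
[483.67063111 -16.07243443 175.77708855] [179.96517927   0.40942023  71.52187164] 45.48799053630324 [ 0.72342386  0.0287065  -0.01562333]
[ 0.38729381 -0.05915682 -0.01124954]
```

>>> {"op": "arm_command", "data": {
  "targets": [
    [0.5, 0.08, -0.013, -0.01, 0],
    [0.5, 0.16, -0.026, -0.01, 0],
    [0.5, 0.24, -0.04, -0.01, 0],
    [0.5, 0.32, -0.053, -0.01, 0],
    [0.5, 0.387, -0.06, -0.01, 0],
    [0.5, 0.387, -0.06, -0.01, 0],
    [0.5, 0.387, -0.06, -0.01, 0]
  ]
}}

```text
time_s: 8.13
ee_pos: [515.9, 178.1, 177.6]
ee_rot: [-179.9, 0.5, 71.7]
force: [-0.2, -1.0, 0.2]
gripper_width: 45.7
```

```bash
python3 - <<'E'
from h import *
st=env.state(); print(st["ee_pos"],st["ee_rot"],st["qvel"].round(1))
im=env.grab_frame("wrist"); cv2.imwrite("pics/w8.png",im[:,:,::-1])
for b in blobs(mask(im,(106,150,60),(122,255,255)),50):
    P=onz("wrist",b[0],76,st); print(b,P,shift(st,[P[0],P[1],30]))
E
```

```text
[515.89774447 178.14642982 177.64598186] [-179.90605096    0.53049327   71.71008441] [-2.6 -1.3  1.4 -0.7  0.6 -0.3]
([283.3, 131.5], [271, 119, 25, 25, 296]) [541.9460267  246.45981706  76.        ] [0.14880148 0.00706969 0.29391565]
```

View pics/w8.png

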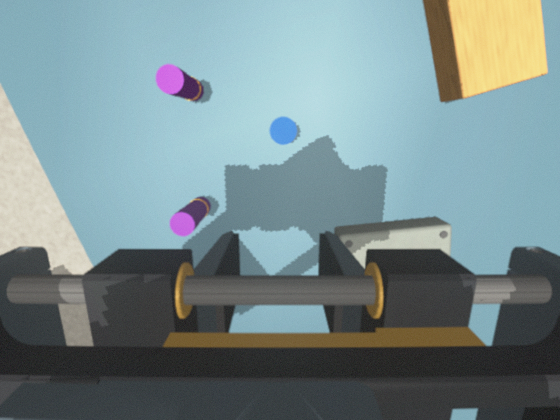

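>>> {"op": "arm_command", "data": {
  "targets": [
    [0.4, 0.08, 0.004, 0.05, 0],
    [0.4, 0.149, 0.007, 0.09, 0],
    [0.4, 0.149, 0.007, 0.1, 0],
    [0.4, 0.149, 0.007, 0.11, 0],
    [0.4, 0.149, 0.007, 0.19, 0],
    [0.4, 0.149, 0.007, 0.26, 0],
    [0.4, 0.149, 0.007, 0.294, 0],
    [0.4, 0.149, 0.007, 0.294, 0]
  ]
}}

```text
time_s: 8.85
ee_pos: [538.4, 241.5, 26.5]
ee_rot: [-179.5, 0.9, 71.5]
force: [-1.3, 0.5, -0.4]
gripper_width: 54.4
```

```bash
python3 - <<'E'
from h import *
st=env.state(); print(st["ee_pos"],st["ee_rot"],st["qvel"].round(1)); print(shift(st,[542,247,32]))
im=env.grab_frame("wrist"); cv2.imwrite("pics/w9.png",im[:,:,::-1])
E
```

```text
[538.39585439 241.47881333  26.47773003] [-179.5126847     0.94670387   71.50410555] [ 0.3 -2.9 -4.4  0.2  2.8  0.2]
[ 0.01257451  0.00323707 -0.01128178]
```

View pics/w9.png

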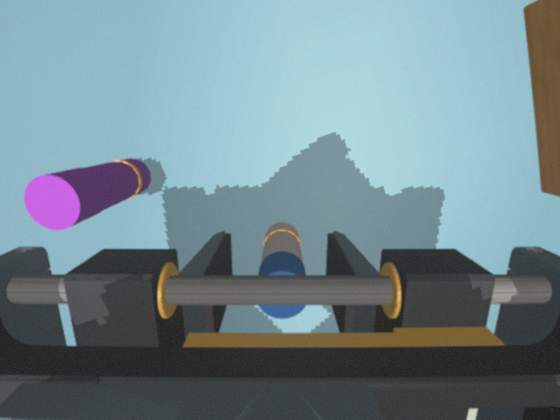

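>>> {"op": "arm_command", "data": {
  "targets": [
    [0.4, 0.012, 0.003, -0.011, 0],
    [0.6, 0.012, 0.003, -0.011, 0],
    [1, 0.012, 0.003, -0.011, 0],
    [1, 0.012, 0.003, -0.011, 0],
    [1, 0.012, 0.003, -0.011, 0],
    [1, 0.012, 0.003, -0.011, 0],
    [1, 0.012, 0.003, -0.011, 0],
    [1, 0.012, 0.003, -0.011, 0]
  ]
}}

```text
time_s: 9.57
ee_pos: [543.8, 247.9, 34.7]
ee_rot: [-179.7, 0.7, 71.5]
force: [-0.1, -0.7, 3.6]
gripper_width: 21.4
```

```bash
python3 - <<'E'
from h import *
st=env.state(); print(st["ee_pos"],st["ee_rot"],st["gripper_width"])
E
```

```text
[543.80898022 247.92604858  34.73897028] [-179.74121447    0.74213685   71.51586432] 21.400712801561085
```

>>> {"op": "arm_command", "data": {
  "targets": [
    [1, 0, 0, -0.08, 0],
    [1, 0, 0, -0.16, 0],
    [1, 0, 0, -0.24, 0],
    [1, -0.08, 0.026, -0.24, 0],
    [1, -0.16, 0.052, -0.24, 0],
    [1, -0.24, 0.078, -0.24, 0],
    [1, -0.32, 0.104, -0.24, 0],
    [1, -0.4, 0.13, -0.24, 0]
  ]
}}

```text
time_s: 10.23
ee_pos: [542.4, 39.3, 156.9]
ee_rot: [-179.7, 0.7, 71.6]
force: [1.3, -0.2, -0.7]
gripper_width: 21.4
```

```bash
python3 - <<'E'
from h import *
st=env.state(); print(st["ee_pos"],st["ee_rot"],st["gripper_width"]); print(shift(st,[537.5,-273.5,150]))
E
```

```text
[542.39040969  39.29612785 156.8501747 ] [-179.71866723    0.7498252    71.56399994] 21.375626272455992
[-0.59634805  0.18866501  0.0205802 ]
```

>>> {"op": "arm_command", "data": {
  "targets": [
    [1, -0.08, 0.025, 0, 0],
    [1, -0.16, 0.05, 0, 0],
    [1, -0.24, 0.076, 0, 0],
    [1, -0.32, 0.101, 0, 0],
    [1, -0.4, 0.127, 0, 0],
    [1, -0.48, 0.152, 0.02, 0],
    [1, -0.55, 0.174, 0.03, 0],
    [1, -0.596, 0.188, 0.05, 0]
  ]
}}

```text
time_s: 10.9
ee_pos: [537.0, -277.7, 135.4]
ee_rot: [-179.8, 0.8, 71.4]
force: [0.5, 1.7, -0.5]
gripper_width: 21.2
```

```bash
python3 - <<'E'
from h import *
st=env.state(); print(st["ee_pos"],st["ee_rot"],st["gripper_width"]); print(shift(st,[537.5,-273.5,90]))
E
```

```text
[ 537.02690597 -277.68267022  135.35604343] [-179.83851848    0.84681426   71.43825871] 21.17953446546456
[ 0.00957113 -0.00151064  0.09058514]
```

>>> {"op": "arm_command", "data": {
  "targets": [
    [1, 0.009, -0.001, 0.05, 0],
    [1, 0.009, -0.001, 0.09, 0],
    [1, 0.009, -0.001, 0.09, 0],
    [1, 0.009, -0.001, 0.09, 0]
  ]
}}

```text
time_s: 11.23
ee_pos: [536.8, -273.5, 89.2]
ee_rot: [-179.7, 0.8, 71.4]
force: [-0.3, -0.2, -0.6]
gripper_width: 21.2
```

```bash
python3 - <<'E'
from h import *
st=env.state(); print(st["ee_pos"],st["ee_rot"],st["gripper_width"]); print(shift(st,[537.5,-273.5,42]))
im=env.grab_frame("wrist"); cv2.imwrite("pics/w10.png",im[:,:,::-1])
E
```

```text
[ 536.79348937 -273.45267436   89.23935449] [-179.65673901    0.81474045   71.43054124] 21.16085659679133
[0.00170366 0.00193551 0.09445413]
```

View pics/w10.png

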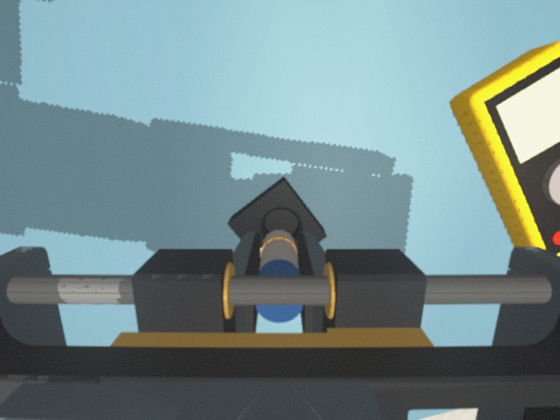

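>>> {"op": "arm_command", "data": {
  "targets": [
    [1, 0, 0.002, 0.03, 0],
    [1, 0, 0.002, 0.05, 0],
    [1, 0, 0.002, 0.065, 0],
    [1, 0, 0.002, 0.08, 0],
    [1, 0, 0.002, 0.09, 0],
    [1, 0, 0.002, 0.096, 0],
    [1, 0, 0.002, 0.098, 0],
    [1, 0, 0.002, 0.098, 0]
  ]
}}

```text
time_s: 11.95
ee_pos: [538.4, -274.5, 42.7]
ee_rot: [-179.8, 0.8, 71.5]
force: [-2.0, 1.3, 4.3]
gripper_width: 21.2
```

```bash
python3 - <<'E'
from h import *
st=env.state(); print(st["ee_pos"],st["ee_rot"],st["gripper_width"],st["force"])
E
```

```text
[ 538.3636886  -274.48794414   42.68273432] [-179.82388245    0.83726533   71.45700761] 21.235736947479783 [-1.98165045  1.26331817  4.33029824]
```

Seated (42.7 as predicted, 4 N up). Release and rise.

>>> {"op": "arm_command", "data": {
  "targets": [
    [1, 0, 0, 0.004, 0],
    [0.5, 0, 0, 0.003, 0],
    [0.5, 0, 0, 0.002, 0],
    [0.5, 0, 0, 0.002, 0],
    [0.5, 0, 0, 0.002, 0],
    [0.5, 0, 0, -0.06, 0],
    [0.5, 0, 0, -0.14, 0],
    [0.5, 0, 0, -0.2, 0]
  ]
}}

```text
time_s: 12.62
ee_pos: [539.4, -273.3, 144.4]
ee_rot: [-179.9, 0.8, 71.5]
force: [1.1, -0.4, 0.2]
gripper_width: 45.4
```

>>> {"op": "arm_command", "data": {
  "targets": [
    [0.3, 0, 0, -0.04, 0],
    [0.3, 0, 0, -0.06, 0]
  ]
}}

```text
time_s: 12.78
ee_pos: [541.1, -273.7, 178.0]
ee_rot: [179.8, 0.9, 71.4]
force: [0.2, -1.0, 0.8]
gripper_width: 56.2
```

```bash
python3 - <<'E'
from h import *
st=env.state(); print(st["ee_pos"],st["ee_rot"],st["gripper_width"],st["force"])
print(proj("wrist",[[433,-325.5,84],[537.5,-273.5,84]],st))
im=env.grab_frame("wrist"); cv2.imwrite("pics/w11.png",im[:,:,::-1])
t=env.grab_frame("top"); cv2.imwrite("pics/t2.png",t[:,:,::-1])
print(shift(st,[432,-90,185]))
E
```

```text
[ 541.14984077 -273.73036704  178.04645992] [179.7970834    0.89224686  71.44546266] 56.20184031855592 [ 0.17139948 -1.03293262  0.76355262]
[[187.22776026 303.30654397]
 [274.6574325  218.95294964]]
[ 0.27864566 -0.32381471 -0.0193953 ]
```

View pics/w11.png

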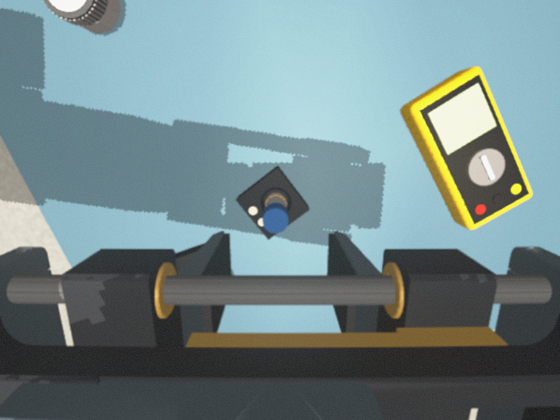

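View pics/t2.png

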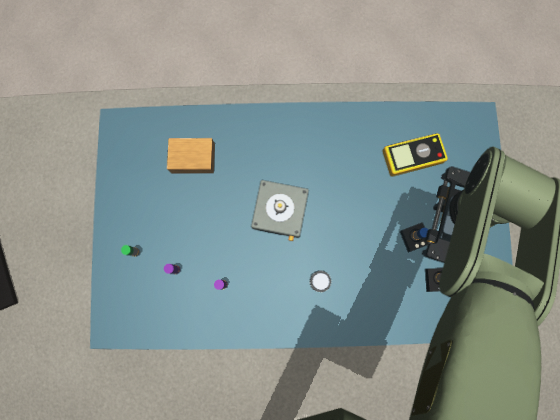

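>>> {"op": "arm_command", "data": {
  "targets": [
    [0.12, 0.04, -0.065, -0.014, 0],
    [0.12, 0.08, -0.13, -0.014, 0],
    [0.12, 0.12, -0.19, -0.014, 0],
    [0.12, 0.16, -0.255, -0.014, 0],
    [0.12, 0.2, -0.32, -0.014, 0],
    [0.12, 0.224, -0.357, -0.014, 0],
    [0.12, 0.224, -0.357, -0.014, 0],
    [0.12, 0.224, -0.357, -0.014, 0]
  ]
}}

```text
time_s: 13.55
ee_pos: [405.5, -109.5, 179.7]
ee_rot: [-179.9, 0.9, 71.5]
force: [0.8, -0.7, -0.6]
gripper_width: 80.1
```

```bash
python3 - <<'E'
from h import *
st=env.state(); print(st["ee_pos"],st["ee_rot"],st["gripper_width"],st["qvel"].round(1))
im=env.grab_frame("wrist"); cv2.imwrite("pics/w12.png",im[:,:,::-1])
m=mask(im,(0,0,200),(180,60,255)); m[250:]=0
for b in blobs(m,200):
    x,y,w,h,a=b[1]; P=onz("wrist",(x+w/2-.5,y+h/2-.5),48,st); print(b,P,shift(st,[P[0],P[1],20]))
E
```

```text
[ 405.54849197 -109.52644953  179.68227585] [-179.9155819     0.89183705   71.54137594] 80.06740969623183 [-1.3  1.6 -3.2 -0.3 -0.4 -0.2]
([62.9, 72.8], [0, 0, 140, 160, 11919]) [264.14871076  62.55266451  48.        ] [ 0.24185441 -0.37675207  0.3161938 ]
([267.1, 70.0], [173, 0, 197, 150, 18695]) [436.885452     7.67946393  48.        ] [ 0.24713726 -0.01430496  0.31557754]
([281.4, 122.7], [261, 101, 42, 44, 1447]) [432.81435028 -34.14390515  48.        ] [0.16522588 0.0044578  0.31682499]
```

View pics/w12.png

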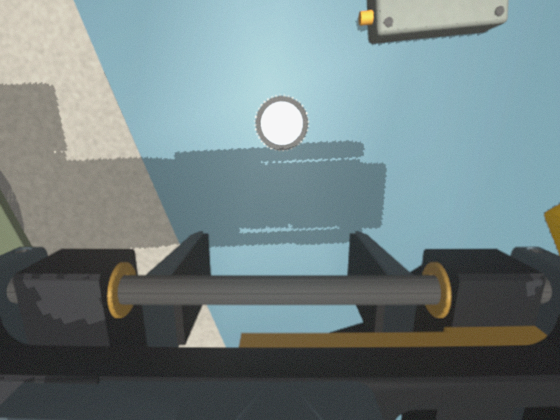

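>>> {"op": "arm_command", "data": {
  "targets": [
    [0.12, 0.08, 0.002, 0.06, 0],
    [0.12, 0.15, 0.004, 0.12, 0],
    [0.12, 0.165, 0.0045, 0.16, 0],
    [0.12, 0.165, 0.0045, 0.19, 0],
    [0.12, 0.165, 0.0045, 0.23, 0],
    [0.12, 0.165, 0.0045, 0.28, 0],
    [0.12, 0.165, 0.0045, 0.31, 0],
    [0.12, 0.165, 0.0045, 0.31, 0]
  ]
}}

```text
time_s: 14.27
ee_pos: [432.4, -35.5, 20.2]
ee_rot: [-179.6, 1.0, 71.5]
force: [0.2, 0.6, 0.3]
gripper_width: 80.2
```

```bash
python3 - <<'E'
from h import *
st=env.state(); print(st["ee_pos"],st["ee_rot"],st["gripper_width"],st["force"])
print(shift(st,[432.8,-34.1,20]))
im=env.grab_frame("wrist"); cv2.imwrite("pics/w13.png",im[:,:,::-1])
E
```

```text
[432.36492359 -35.49713784  20.19982916] [-179.55519439    1.00104157   71.45126342] 80.24210156646333 [0.15111368 0.55410542 0.28201856]
[ 2.93246363e-03 -6.12317810e-05  3.48965539e-04]
```

View pics/w13.png

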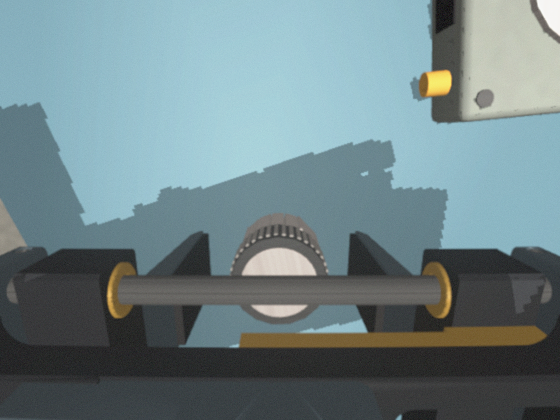

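>>> {"op": "arm_command", "data": {
  "targets": [
    [0.3, 0.002, 0, 0, 0],
    [1, 0.002, 0, 0, 0],
    [1, 0.002, 0, 0, 0],
    [1, 0.002, 0, 0, 0],
    [1, 0.002, 0, 0, 0],
    [1, 0.002, 0, 0, 0],
    [1, 0.002, 0, 0, 0]
  ],
  "squeeze": 40
}}

```text
time_s: 14.9
ee_pos: [434.0, -34.6, 22.3]
ee_rot: [-179.8, 1.0, 71.5]
force: [-1.7, -0.3, 3.6]
gripper_width: 47.4
```

```bash
python3 - <<'E'
from h import *
st=env.state(); print(st["ee_pos"],st["ee_rot"],st["gripper_width"],st["force"])
print(shift(st,[560,-20,160]))
E
```

```text
[433.99103126 -34.63917284  22.31118717] [-179.76210396    0.95531649   71.45008432] 47.37223408958978 [-1.71688404 -0.33975941  3.61241469]
[ 0.10332561  0.2284578  -0.27808983]
```

>>> {"op": "arm_command", "data": {
  "targets": [
    [1, 0, 0, -0.08, 0],
    [1, 0, 0, -0.16, 0],
    [1, 0.03, 0.06, -0.24, 0],
    [1, 0.05, 0.13, -0.28, 0],
    [1, 0.08, 0.2, -0.28, 0],
    [1, 0.1, 0.27, -0.28, 0],
    [1, 0.1, 0.27, -0.28, 0],
    [1, 0.1, 0.27, -0.28, 0]
  ]
}}

```text
time_s: 15.57
ee_pos: [580.3, -28.1, 159.5]
ee_rot: [-179.7, 1.0, 71.5]
force: [-0.8, -0.4, -1.9]
gripper_width: 46.9
```

```bash
python3 - <<'E'
from h import *
st=env.state(); print(st["ee_pos"],st["ee_rot"],st["gripper_width"],st["qvel"].round(1))
im=env.grab_frame("wrist"); cv2.imwrite("pics/w14.png",im[:,:,::-1])
print(proj("wrist",[[607,54,40],[607,54,73]],st))
cv2.imwrite("pics/c14.png",cv2.resize(im[60:220,180:380,::-1],None,fx=4,fy=4,interpolation=cv2.INTER_CUBIC)[:600])
E
```

```text
[580.31182126 -28.11164279 159.53207858] [-179.67774135    0.97789628   71.46492243] 46.898448736239494 [-0.1 -2.3  4.4 -0.1  1.1  0.1]
[[278.96564825 114.66738911]
 [278.75098365 112.92110087]]
```

View pics/w14.png

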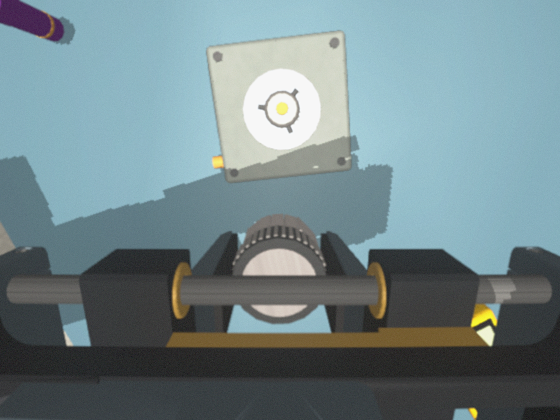

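View pics/c14.png

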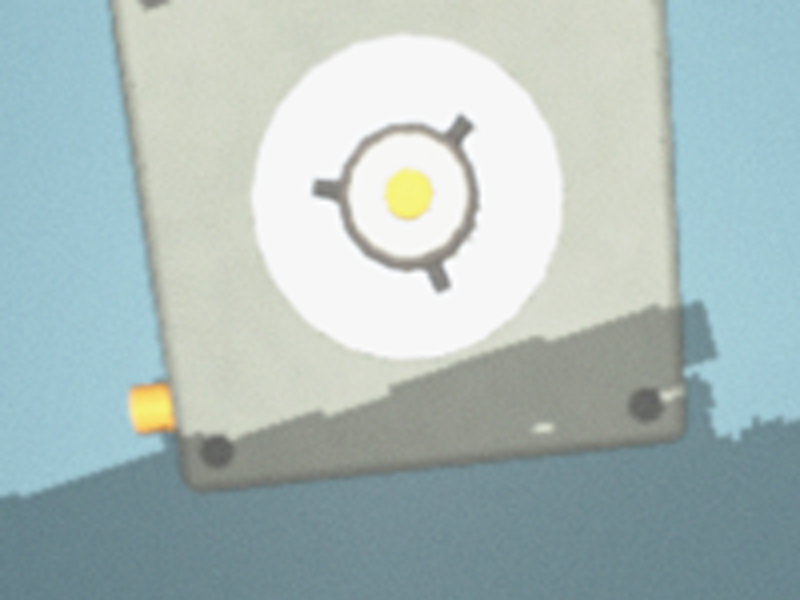

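```bash
python3 - <<'E'
from h import *
st=env.state()
s1=dict(st); s1["ee_pos"]=np.array([580.312,-28.112,159.532]); s1["ee_rot"]=np.array([-179.678,.978,71.465])
print(onz("wrist",(281.6,108.1),73,s1),onz("wrist",(281.4,108.9),40,s1))
im=cv2.imread("pics/w14.png")[:,:,::-1].copy()
print(blobs(mask(im[60:160,230:330].copy(),(20,90,150),(35,255,255)),10))
m=mask(im,(0,0,225),(180,25,255));m[170:]=0;print([b for b in blobs(m,300)])
print(st["ee_pos"],st["ee_rot"]);print(shift(st,[608,57,125]))
E
```

```text
[610.20645343  56.66941248  73.        ] [610.53406127  57.88489148  40.        ]
[([51.6, 48.1], [47, 43, 11, 12, 102])]
[([281.4, 108.8], [242, 68, 79, 82, 3833]), ([281.5, 108.4], [267, 94, 30, 30, 561])]
[578.5406907  -28.09718065 159.45026169] [-179.58169256    1.00424251   71.45751472]
[0.18127575 0.00221677 0.06571907]
```

>>> {"op": "arm_command", "data": {
  "targets": [
    [1, 0.06, 0.002, 0, 0],
    [1, 0.12, 0.004, 0.02, 0],
    [1, 0.182, 0.006, 0.05, 0],
    [1, 0.182, 0.006, 0.08, 0],
    [1, 0.182, 0.006, 0.1, 0],
    [1, 0.182, 0.006, 0.1, 0],
    [1, 0.182, 0.006, 0.1, 0]
  ]
}}

```text
time_s: 16.2
ee_pos: [608.4, 55.7, 107.6]
ee_rot: [-179.5, 1.1, 71.4]
force: [1.2, 0.3, -1.6]
gripper_width: 46.8
```

```bash
python3 - <<'E'
from h import *
st=env.state(); print(st["ee_pos"],st["ee_rot"],st["gripper_width"],st["qvel"].round(1))
im=env.grab_frame("wrist"); cv2.imwrite("pics/w15.png",im[:,:,::-1])
print(proj("wrist",[[610,57,40],[610,57,73],list(st["ee_pos"]-[0,0,22]),list(st["ee_pos"]+[0,0,26])],st))
cv2.imwrite("pics/c15.png",cv2.resize(im[150:330,180:380,::-1],None,fx=3,fy=3,interpolation=cv2.INTER_CUBIC)[:600])
print(shift(st,[610,57,80]))
E
```

```text
[608.35363882  55.71536169 107.56834169] [-179.48251483    1.06603513   71.4238046 ] 46.78363214241456 [-0.5 -0.8 -2.   0.2 -0.1  0. ]
[[281.38058464 224.7987148 ]
 [281.32989726 239.22378483]
 [279.51747498 248.42394202]
 [278.86870109 284.02451774]]
[0.00450957 0.0027999  0.05503927]
```

View pics/c15.png

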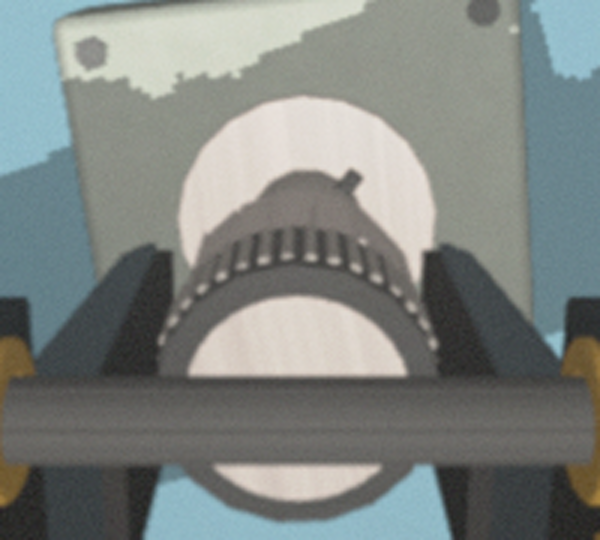

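>>> {"op": "arm_command", "data": {
  "targets": [
    [1, 0.002, 0.0035, 0.015, 0],
    [1, 0.002, 0.0035, 0.025, 0],
    [1, 0.002, 0.0035, 0.035, 0],
    [1, 0.002, 0.0035, 0.04, 0],
    [1, 0.002, 0.0035, 0.045, 0],
    [1, 0.002, 0.0035, 0.05, 0],
    [1, 0.002, 0.0035, 0.055, 0]
  ]
}}

```text
time_s: 16.83
ee_pos: [611.0, 55.6, 80.8]
ee_rot: [-179.6, 1.0, 71.4]
force: [-0.5, 0.2, -2.0]
gripper_width: 46.9
```

```bash
python3 - <<'E'
from h import *
st=env.state(); print(st["ee_pos"],st["ee_rot"],st["gripper_width"],st["force"],st["torque"])
E
```

```text
[610.97302841  55.64958126  80.75540738] [-179.6051126     1.00450951   71.39950053] 46.93843108997096 [-0.54900361  0.17782508 -1.96155885] [ 0.04064339 -0.09695027 -0.03417477]
```

>>> {"op": "arm_command", "data": {
  "targets": [
    [1, 0, 0, 0.006, 0],
    [1, 0, 0, 0.01, 0],
    [1, 0, 0, 0.014, 0],
    [1, 0, 0, 0.016, 0],
    [1, 0, 0, 0.016, 0]
  ]
}}

```text
time_s: 17.25
ee_pos: [610.6, 55.8, 72.6]
ee_rot: [-179.6, 1.0, 71.4]
force: [-0.3, 1.7, -1.8]
gripper_width: 47.1
```

```bash
python3 - <<'E'
from h import *
st=env.state(); print(st["ee_pos"],st["ee_rot"],st["gripper_width"],st["force"],st["torque"])
E
```

```text
[610.62328806  55.84567598  72.5774596 ] [-179.56217523    0.98992698   71.39501781] 47.13130216726319 [-0.34043176  1.65380893 -1.75849991] [0.25964832 0.03959217 0.01077051]
```

>>> {"op": "arm_command", "data": {
  "targets": [
    [1, 0, 0, 0.004, 0],
    [1, 0, 0, 0.006, 0],
    [1, 0, 0, 0.008, 0],
    [1, 0, 0, 0.008, 0]
  ]
}}

```text
time_s: 17.58
ee_pos: [610.4, 56.0, 68.5]
ee_rot: [-179.5, 1.0, 71.4]
force: [-1.5, 1.6, -0.8]
gripper_width: 47.0
```

```bash
python3 - <<'E'
from h import *
st=env.state(); print(st["ee_pos"],st["ee_rot"],st["gripper_width"],st["force"],st["torque"])
E
```

```text
[610.41134868  55.98580539  68.46517416] [-179.53860527    0.98092532   71.3924816 ] 47.01791658706171 [-1.51850226  1.6216192  -0.75736908] [0.42432034 0.15509096 0.05569516]
```

>>> {"op": "arm_command", "data": {
  "targets": [
    [1, 0, 0, 0.004, 0],
    [1, 0, 0, 0.006, 0],
    [1, 0, 0, 0.008, 0],
    [1, 0, 0, 0.008, 0]
  ]
}}

```text
time_s: 17.92
ee_pos: [610.5, 56.0, 64.8]
ee_rot: [-179.6, 1.0, 71.4]
force: [-2.3, 2.8, 3.7]
gripper_width: 46.9
```

```bash
python3 - <<'E'
from h import *
st=env.state(); print(st["ee_pos"],st["ee_rot"],st["gripper_width"],st["force"],st["torque"])
im=env.grab_frame("scene"); cv2.imwrite("pics/s3.png",cv2.resize(im[170:270,230:350,::-1],None,fx=5,fy=5,interpolation=cv2.INTER_CUBIC))
E
```

```text
[610.47805843  56.00145117  64.76068836] [-179.56159468    0.96186286   71.39141135] 46.898610078126275 [-2.25225787  2.79548638  3.69110191] [0.3427382  0.29765151 0.00214855]
```

View pics/s3.png

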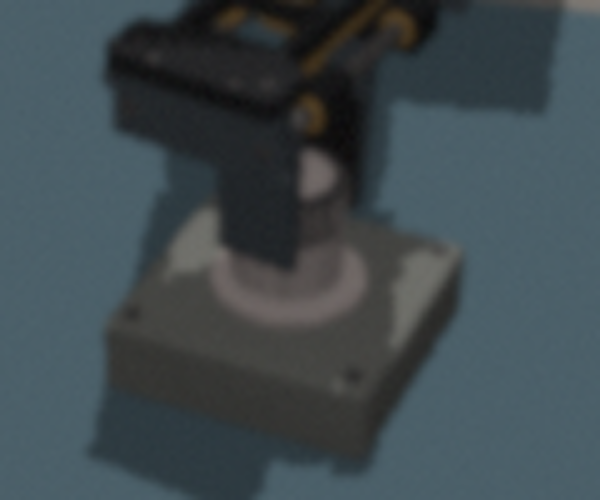

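>>> {"op": "arm_command", "data": {
  "targets": [
    [1, 0, 0, 0.004, 0],
    [1, 0, 0, 0.006, 0],
    [1, 0, 0, 0.008, 0],
    [1, 0, 0, 0.008, 0]
  ]
}}

```text
time_s: 18.3
ee_pos: [610.6, 56.1, 62.3]
ee_rot: [-179.6, 0.9, 71.4]
force: [-4.5, 1.6, 11.3]
gripper_width: 47.0
```

```bash
python3 - <<'E'
from h import *
st=env.state(); print(st["ee_pos"],st["ee_rot"],st["gripper_width"],st["force"],st["torque"])
E
```

```text
[610.55445778  56.05920568  62.33973749] [-179.60167518    0.93831319   71.38800066] 47.0193103880873 [-4.4865061   1.59473116 11.25925189] [ 0.27348001  0.74544834 -0.00852429]
```

>>> {"op": "arm_command", "data": {
  "targets": [
    [1, 0, 0, 0.004, 0],
    [1, 0, 0, 0.006, 0],
    [1, 0, 0, 0.006, 0],
    [1, 0, 0, 0.006, 0]
  ]
}}

```text
time_s: 18.63
ee_pos: [610.6, 56.1, 62.3]
ee_rot: [-179.7, 0.9, 71.4]
force: [-6.8, 0.9, 18.0]
gripper_width: 47.2
```

```bash
python3 - <<'E'
from h import *
st=env.state(); print(st["time_s"],st["ee_pos"],st["ee_rot"],st["gripper_width"],st["force"],st["torque"])
im=env.grab_frame("scene"); a=cv2.resize(im[170:270,230:350,::-1],None,fx=5,fy=5,interpolation=cv2.INTER_CUBIC)
cv2.imwrite("pics/s4.png",np.clip(a*1.0*1.8,0,255).astype(np.uint8))
cv2.imwrite("pics/w16.png",env.grab_frame("wrist")[:,:,::-1])
t=env.grab_frame("top"); cv2.imwrite("pics/t4.png",t[:,:,::-1])
print([onz("top",b[0],82) for b in blobs(mask(t,(0,150,80),(6,255,255)),20)],[onz("top",b[0],82) for b in blobs(mask(t,(106,150,60),(122,255,255)),20)])
E
```

```text
18.6333 [610.5546016   56.14405432  62.28087313] [-179.6676564     0.90522211   71.38562541] 47.17946821326134 [-6.77683527  0.90805179 17.98120628] [ 0.21120209  1.2375972  -0.01182298]
[array([ 433.08331797, -328.17376606,   82.        ])] [array([ 536.71674323, -276.20000118,   82.        ])]
```

View pics/s4.png

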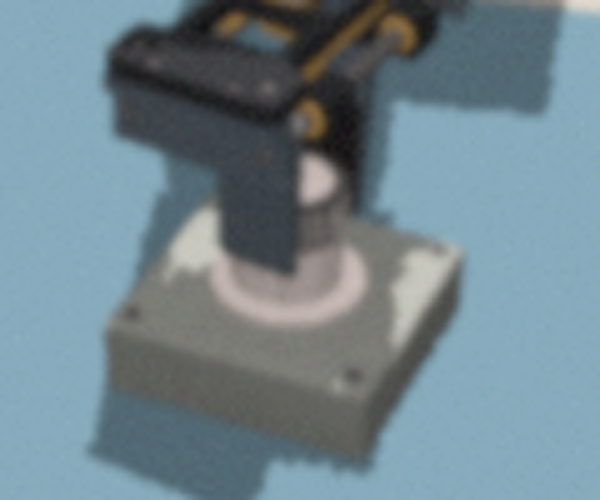

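View pics/w16.png

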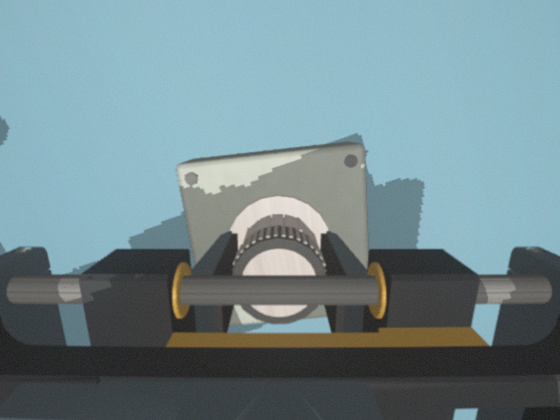

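View pics/t4.png

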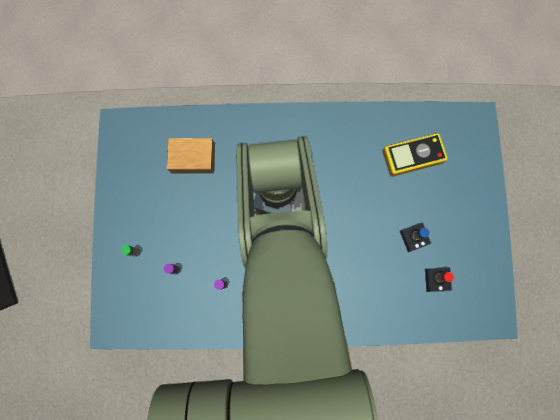

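```bash
python3 - <<'E'
from h import *
st=env.state(); print(st["ee_pos"],st["force"],st["gripper_width"])
print(env.job_done())
E
```

```text
[610.55257376  56.13316781  62.26405077] [-7.04002349  1.66254217 17.56704643] 46.78236938958538
the job is handed in; nothing more can be done
None
```

I stood the red plug in the one-dot port, then the blue plug in the two-dot port. I then fitted the collar over the spigot and handed the job in while still gripping it (40 N set) and pushing it home. The clock stood at about 19 s of the 72 s allowed. `job_done()` gives no verdict, so the points below rest on my own checks.

- **Collar turn:** I did not turn the collar. The keyways dropped over the pins at the angle I brought it in at, about 71° yaw.
- **Collar home:** it went down against a rising spring force to a hard stop at TCP height 62.3 mm. That is the height I predicted for home, and about 12 mm lower than if it were still resting on the pins. The upward force on the tool at hand-in was about 18 N. The last wrist picture shows the collar has not slipped in the jaws.
- **Plugs:** the top picture shows both caps standing over their own holes, about 2.5 mm off in y from the wrist measurements, within calibration error. Red's seating depth I judged from its height in the wrist picture after release.
- **Left alone:** the green plug, the meter, the carton and the two purple look-alikes appear where they started.
- **Disagreements:** the gripper read about 47 mm on the 50 mm knurled band, and I never explained that. The top and wrist cameras differed by about 3 mm on the spigot position, and I used the wrist value.

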